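# Put the pipe-welding dies back in their kit case

### The arm

A 6-joint arm with a two-finger parallel gripper is mounted at the origin on the work surface. World frame = base frame: x ahead of the robot, y to its left, z up, the work surface at z = 0. Lengths are in m, angles in rad, forces in N, time in s.
With the tool pointing down it reaches from about 0.35 to 0.775 m from the base axis. Payload 7.3 kg.
Tool frame: the origin (TCP) lies midway between the tips of the shut fingers; the grasp point (between the pads) lies 19 mm behind it; z points along the fingers, y is the line along which they close (so a half turn about z gives the same grasp; the last joint's range is limited). The gripper opens to 92 mm and grips with 3 to 60 N. Pads are 19 mm wide; open, the fingers measure 130 mm over their backs; the gripper's body (75 mm by 190 mm) begins 47 mm behind the grasp point.
Start: joints at [-1.367, 0.342, 1.524, -0, 1.275, -0.146], TCP at [0.18, -0.493, 0.227] pointing down, gripper open.
Joint ranges: [-2.53, 2.53], [-0.77, 2.02], [0.04, 2.7], [-1, 4.14], [0.28, 2.66], [-3.11, 3.11]. Speed limits (rad/s): [2.57, 2.57, 3.14, 3.14, 3.14, 3.14].

### API

Orientations are given as a unit quaternion [x, y, z, w].
In Python, from cell import robot, viewer, job gives the robot as it stands. The module is installed in compiled form; this text tells all that it offers.
- The arm moves only by the tool play_rows, never from a script. Its argument "targets" is text: rows parted by semicolons, each of 6 numbers parted by spaces: the shift along the world's x, y, z in mm, then the turn, a rotation vector about the world's x, y, z in rad. In form: tx ty tz rx ry rz; .... A call has 1 to 20 rows; each row shifts and turns the commanded pose from where the row before left it; what a row does not reach is not made up. A row lasts 1/12 s, in which the tool goes at most 41.7 mm and 7.16 degrees, less where a joint would pass 70% of its speed; a pose out of reach is approached as far as the arm can. A call is refused whole if a number of a shift passes 41.7 or a number of a turn 0.125, either way. A call with a gripper value outside its range is refused whole. "grip" is the closure in counts, from 0 (fully open) to 255 (shut), set as the call begins (left out, the last holds). The fingers move at their own pace and stop on an object; "squeeze" is the grip in N (left out, the last holds). Time passes only in rows, so rows that do not move let the fingers close. It gives the time, the measured TCP pose, the force, the opening and the grip force at its end, in the units of the state.
- robot.sense(): the state, without advancing time (a new reading comes with each control period).
- viewer.grab_frame(name): name is "side" or "top"; returns a dict with "color" (384x512x3 uint8, red, green, blue), "fx", "fy", "cx", "cy" (pixels), "world_to_cam" (4x4, takes a point from world to camera coordinates). Camera axes: x right, y down, z forward; pixel columns grow to the right and rows downward; lengths in m; the calibration is good to about 2 mm. A picture is of the moment at which its call begins. There is no depth.
- job.sign_off(): hands the job in; it is judged then, once.
Trained networks look in the newest picture that a camera, given by its name, has taken for a name from the list of things; names that differ only in an ending like _2 or _b are one class to them, and where a whole thing is asked for, a point or a joint stands for the part that bears it (a point fixed in the world has none). Each returns a list of dicts, best first, with "confidence" (0 to 1); they miss things now and then, are a little off and sometimes report something else, mostly with a low value. They report only what shows in the picture. A call takes as long as a camera call.
- viewer.spot_in(camera, label): "pixel" ([column, row] in pixels, amid what is visible of it).
The state is a dict: "clock": time; "joint_positions": joint angles; "qd": joint speeds; "tau": joint torques, N m; "ee_pos": TCP position; "tcp_rot": TCP orientation; "ft_force": force on the tool from outside, world axes, zero at the start; "wrist_torque": the same for the moment, N m; "width": finger opening in m; "grip_force": force on a finger pad.
Only numpy, scipy, OpenCV 4.12 (cv2) and the standard library are available. Lean on these libraries where they do the work, as an engineer would, in place of code of your own. Each camera call takes 0.05 s, during which the arm holds its last target. There are 200 camera calls.

### The job

The four socket dies of the pipe welding kit have been left on the bench in one stack. Take the stack apart and put each die into the foam well of the open case that is cut for its size, mouth down as it stands now, seated flat on the bottom of the well. Their coating chips easily: do not drop any die or let one tip over.

Things in the scene. Friction and masses are not known exactly. Their poses are not given: they have to be found in the camera images.
- die_20: socket die for 20 mm pipe: a round cup of aluminium standing mouth down, sides coated dark blue, its bare bright closed end uppermost with a small black bolt hole; 28 mm outside diameter, straight-sided, 36 mm high. Origin at the centre of its underside (the mouth), z up. Smallest; on top of the stack.
- die_32: socket die for 32 mm pipe: a round cup of aluminium standing mouth down, sides coated dark blue, its bare bright closed end uppermost with a small black bolt hole; 41 mm outside diameter, straight-sided, 40 mm high. Origin at the centre of its underside (the mouth), z up. Second smallest; in the stack under the 20 mm die.
- die_40: socket die for 40 mm pipe: a round cup of aluminium standing mouth down, sides coated dark blue, its bare bright closed end uppermost with a small black bolt hole; 54 mm outside diameter, straight-sided, 44 mm high. Origin at the centre of its underside (the mouth), z up. Second largest; in the stack under the 32 mm die.
- die_50: socket die for 50 mm pipe: a round cup of aluminium standing mouth down, sides coated dark blue, its bare bright closed end uppermost with a small black bolt hole; 67 mm outside diameter, straight-sided, 48 mm high. Origin at the centre of its underside (the mouth), z up. Largest; bottom of the stack, standing on the bench.
- well_20: the black foam insert with a yellow bottomed round well for the 20 mm die, one of four in a row in the near half of the open teal case; the well is 40 mm in diameter and 7 mm deep. Origin at the centre of the well's yellow floor (33 mm above the bench), z up; y runs along the row of four (inserts 100 mm apart, in any order), x points across the row to the orange heater lying in the far half of the case.
- well_32: the black foam insert with a yellow bottomed round well for the 32 mm die, one of four in a row in the near half of the open teal case; the well is 53 mm in diameter and 7 mm deep. Origin at the centre of the well's yellow floor (33 mm above the bench), z up; y runs along the row of four (inserts 100 mm apart, in any order), x points across the row to the orange heater lying in the far half of the case.
- well_40: the black foam insert with a yellow bottomed round well for the 40 mm die, one of four in a row in the near half of the open teal case; the well is 66 mm in diameter and 7 mm deep. Origin at the centre of the well's yellow floor (33 mm above the bench), z up; y runs along the row of four (inserts 100 mm apart, in any order), x points across the row to the orange heater lying in the far half of the case.
- well_50: the black foam insert with a yellow bottomed round well for the 50 mm die, one of four in a row in the near half of the open teal case; the well is 79 mm in diameter and 7 mm deep. Origin at the centre of the well's yellow floor (33 mm above the bench), z up; y runs along the row of four (inserts 100 mm apart, in any order), x points across the row to the orange heater lying in the far half of the case.
- case: the open teal steel case of the pipe welding kit, fixed; origin at the centre of the underside of its bottom half, which is 252 mm (x) by 412 mm (y) with walls 42 mm high (2 mm above the foam's top); the wells' centres lie in a row 62.5 mm towards -x from this origin, 59 mm or more from the long wall and divider and 53 mm from the end walls. x points to the heater (up to 80 mm above the bench, more than 90 mm from the wells' centres) and to the lid, opened flat beyond.

How it is judged:
By the outcome, as a careful person would: the job done as asked, in the order asked, and still so for the second after the job is handed in, with the robot touching nothing.
It also fails if it takes over 112 s, if anything falls off the work surface, if the arm or the gripper's body presses on something with over 40 N, if the wrist force passes 120 N, or if a joint passes its speed limit or range.

## Working session

There is one attempt and no reset: what is moved stays moved. The work goes in short steps, Python scripts to look and compute and a tool call to move; the robot and the scene stay as the last step left them, time stands still between calls to the robot, and variables do not carry over. Pictures are saved under pics/ and viewed, at most 14 in all, crops included, and the job is handed in when it is done.

Besides the shell and the picture viewer there is one more tool, called as name(argument=value, ...) on one line, values as JSON. play_rows: Moves the arm, as the interface text tells. Its arguments: {"type":"object","properties":{"targets":{"type":"string"},"grip":{"type":"number"},"squeeze":{"type":"number"}},"required":["targets"]}

```bash
mkdir -p pics
cat > h.py <<'E'
import numpy as np, cv2
from cell import robot, viewer, job
def grab(c,fn=None):
    f=viewer.grab_frame(c)
    if fn: cv2.imwrite('pics/'+fn,cv2.cvtColor(f['color'],cv2.COLOR_RGB2BGR))
    return f
def ray(f,px,z):
    M=np.array(f['world_to_cam']);R,t=M[:3,:3],M[:3,3];c=-R.T@t
    d=R.T@np.array([(px[0]-f['cx'])/f['fx'],(px[1]-f['cy'])/f['fy'],1])
    return c+d*(z-c[2])/d[2]
def proj(f,p):
    M=np.array(f['world_to_cam']);q=M[:3,:3]@np.array(p)+M[:3,3]
    return [f['fx']*q[0]/q[2]+f['cx'],f['fy']*q[1]/q[2]+f['cy']]
E
python3 - <<'E'
from h import *
np.set_printoptions(precision=3,suppress=True)
Z=dict(die_20=.168,die_32=.132,die_40=.092,die_50=.048,well_20=.033,well_32=.033,well_40=.033,well_50=.033,case=.03)
for c in('top','side'):
    f=grab(c,c+'0.png')
    M=np.array(f['world_to_cam']);print(c,-M[:3,:3].T@M[:3,3],f['fx'])
    for k,z in Z.items():
        for r in viewer.spot_in(c,k)[:2]: print(k,np.array(r['pixel']),round(r['confidence'],2),ray(f,r['pixel'],z))
s=robot.sense();print(s)
E
```

```text
top [ 0.32  -0.002  1.23 ] 396.04967595868607
die_20 [362.7 224. ] 0.69 [ 0.433 -0.318  0.168]
die_20 [386.1 215.5] 0.43 [ 0.456 -0.384  0.168]
die_32 [362.7 224. ] 0.69 [ 0.436 -0.329  0.132]
die_32 [386.1 215.5] 0.43 [ 0.46  -0.397  0.132]
die_40 [362.7 224. ] 0.69 [ 0.441 -0.341  0.092]
die_40 [386.1 215.5] 0.43 [ 0.465 -0.411  0.092]
die_50 [362.7 224. ] 0.69 [ 0.445 -0.354  0.048]
die_50 [386.1 215.5] 0.43 [ 0.471 -0.427  0.048]
well_20 [208.7 182.5] 0.86 [0.576 0.112 0.033]
well_20 [277.6 175.7] 0.81 [ 0.598 -0.101  0.033]
well_32 [208.7 182.5] 0.86 [0.576 0.112 0.033]
well_32 [277.6 175.7] 0.81 [ 0.598 -0.101  0.033]
well_40 [208.7 182.5] 0.86 [0.576 0.112 0.033]
well_40 [277.6 175.7] 0.81 [ 0.598 -0.101  0.033]
well_50 [208.7 182.5] 0.86 [0.576 0.112 0.033]
well_50 [277.6 175.7] 0.81 [ 0.598 -0.101  0.033]
case [247.5 108.3] 0.66 [ 0.82  -0.008  0.03 ]
side [ 0.289 -0.749  0.63 ] 372.7051090074944
die_20 [261.8 314.5] 0.86 [ 0.441 -0.401  0.168]
die_20 [258.7 371.7] 0.86 [ 0.404 -0.486  0.168]
die_32 [261.8 314.5] 0.86 [ 0.453 -0.374  0.132]
die_32 [258.7 371.7] 0.86 [ 0.413 
[... 356 characters left out ...]
]
well_32 [239.2 194.8] 0.77 [0.578 0.127 0.033]
well_40 [278.1 234.5] 0.94 [ 0.614 -0.079  0.033]
well_40 [239.2 194.8] 0.77 [0.578 0.127 0.033]
well_50 [278.1 234.5] 0.94 [ 0.614 -0.079  0.033]
well_50 [239.2 194.8] 0.77 [0.578 0.127 0.033]
{'clock': 1.0, 'joint_positions': array([-1.367,  0.342,  1.524,  0.   ,  1.275, -0.146]), 'qd': array([ 0.   , -0.   , -0.   , -0.001,  0.001, -0.001]), 'tau': array([  0.002, -43.113, -24.448,   0.072,   0.048,  -0.   ]), 'ee_pos': array([ 0.18 , -0.493,  0.227]), 'tcp_rot': array([0.985, 0.174, 0.   , 0.   ]), 'ft_force': array([ 0.282, -0.872, -0.259]), 'wrist_torque': array([-0.026,  0.05 , -0.066]), 'grip_force': 0.0, 'width': 0.09182855229865704}
```

View pics/top0.png

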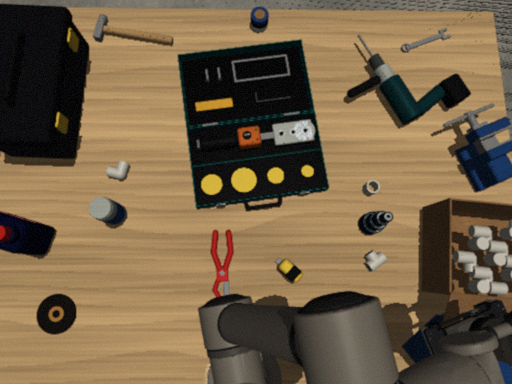

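View pics/side0.png

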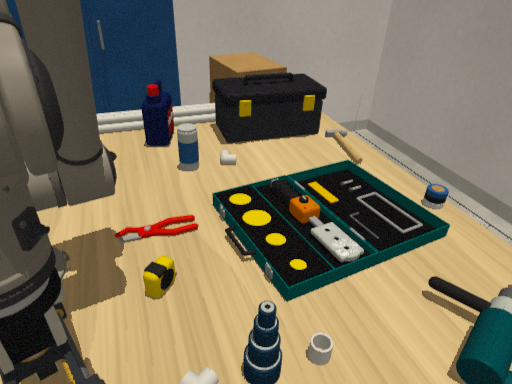

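The top picture shows the wells from left to right as 40 (212,185), 50 (244,180), 32 (276,175) and 20 (307,171). The stack is at about (376,222) in the top view, leaning outwards to (388,216). In the side view it runs from (267,308) down to (262,370). Next I'll measure both closely.

Run:
```python
from h import *
np.set_printoptions(precision=4,suppress=True)
W={}
for c in('top','side'):
    f=grab(c);im=f['color'];hsv=cv2.cvtColor(im,cv2.COLOR_RGB2HSV)
    m=cv2.inRange(hsv,(22,150,120),(35,255,255))
    n,l,st,ce=cv2.connectedComponentsWithStats(m)
    for i in range(1,n):
        p=ray(f,ce[i],.033)
        if st[i,4]>40 and abs(p[1])<.3 and p[0]>.5: print(c,ce[i],st[i],p)
    x,y,w,h=(350,195,60,50) if c=='top' else (230,290,70,94)
    cv2.imwrite(f'pics/{c}crop.png',cv2.resize(cv2.cvtColor(im[y:y+h,x:x+w],cv2.COLOR_RGB2BGR),None,fx=12 if c=='top' else 6,fy=12 if c=='top' else 6,interpolation=cv2.INTER_CUBIC))
```

```text
top [307.1066 170.6639] [301 165  13  12 122] [ 0.6138 -0.1936  0.033 ]
top [243.513 179.493] [231 167  26  25 499] [0.5855 0.0045 0.033 ]
top [275.2715 175.0543] [267 167  17  17 221] [ 0.5997 -0.094   0.033 ]
top [211.2423 184.0113] [201 174  22  21 355] [0.5711 0.1039 0.033 ]
side [323.0726 191.8462] [308 181  31  22 234] [0.8236 0.0669 0.033 ]
side [239.6324 198.5735] [229 193  22  12 204] [0.5726 0.1074 0.033 ]
side [256.2216 217.327 ] [242 210  29  16 370] [0.5868 0.0068 0.033 ]
side [275.34  238.615] [266 233  20  12 200] [ 0.6015 -0.0919  0.033 ]
side [297.7838 263.8919] [290 259  17  11 148] [ 0.6157 -0.1917  0.033 ]
```

View pics/topcrop.png

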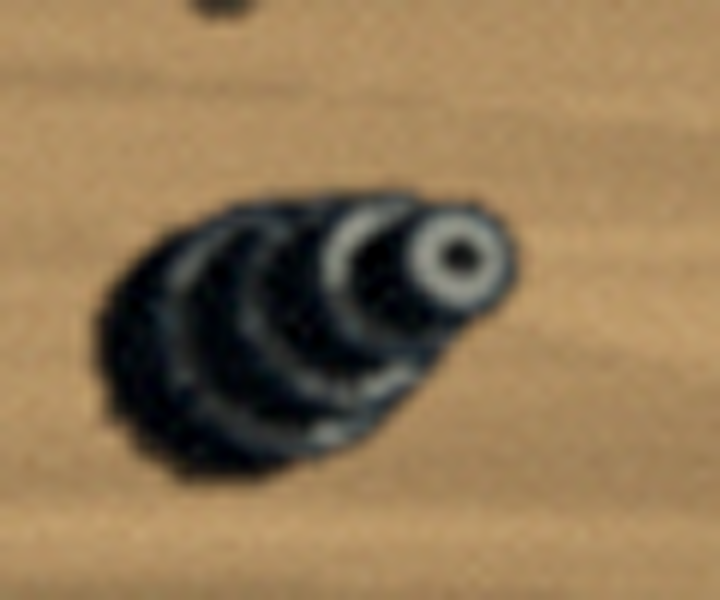

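View pics/sidecrop.png

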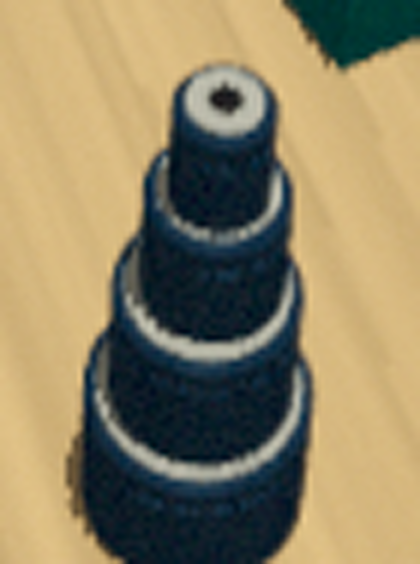

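Run:
```python
from h import *
from scipy.optimize import least_squares
np.set_printoptions(precision=4,suppress=True)
f=grab('side');t=grab('top')
print(ray(t,(387.9,215.8),.168),ray(f,(267,305.8),.168))
a=np.linspace(0,2*np.pi,721)
D={20:(.014,.168,172,277,138),32:(.0205,.132,145,292,243),40:(.027,.092,113,302,362),50:(.0335,.048,85,313,480)}
for k,(r,z,l,rr,b) in D.items():
    def g(q):
        P=np.array([proj(f,(q[0]+r*np.cos(A),q[1]+r*np.sin(A),z)) for A in a])
        B=np.array([proj(f,(q[0]+(r-.001)*np.cos(A),q[1]+(r-.001)*np.sin(A),z)) for A in a])
        return P[:,0].min(),P[:,0].max(),B[:,1].max()
    L,Rr,Bt=l/6+230-.4,rr/6+230-.4,b/6+290-.4
    s=least_squares(lambda q:[(g(q)[0]+g(q)[1]-L-Rr)/2,g(q)[2]-Bt],[.45,-.38],diff_step=1e-4)
    u=g(s.x);print(k,s.x,'width',u[1]-u[0],Rr-L,'topview px',proj(t,(*s.x,z)),'top crop',(np.array(proj(t,(*s.x,z)))-[350,195]+.5)*12)
```

```text
[ 0.4549 -0.3885  0.168 ] [ 0.4549 -0.3879  0.168 ]
20 [ 0.4549 -0.3881] width 17.911981209246505 17.5 topview px [np.float64(387.74649634268275), np.float64(215.78521833832156)] top crop [458.958  255.4226]
32 [ 0.4558 -0.3861] width 25.30778399499104 24.500000000000057 topview px [np.float64(382.5084426940457), np.float64(217.10966686544046)] top crop [396.1013 271.316 ]
40 [ 0.4542 -0.3866] width 32.22963205078369 31.5 topview px [np.float64(378.05225691597263), np.float64(219.34279591938738)] top crop [342.6271 298.1136]
50 [ 0.4537 -0.3864] width 38.52789177401476 38.00000000000006 topview px [np.float64(373.19239167975434), np.float64(221.24011597304568)] top crop [284.3087 320.8814]
```

play_rows(targets="10 4 0 0 0 0;20 8 0 0 0 0;25 9 0 0 0 0;25 10 0 0 0 0;25 9 0 0 0 0;25 10 0 0 0 0;25 9 0 0 0 0;25 10 0 0 0 0;25 9 0 0 0 0;25 10 0 0 0 0;20 8 0 0 0 0;15 5 0 0 0 0;10 4 0 0 0 0;0 0 0 0 0 0;0 0 0 0 0 0", grip=0, squeeze=15)

```text
clock: 2.45
ee_pos: [0.455, -0.3878, 0.2265]
tcp_rot: [0.985, 0.175, -0.0, -0.0]
ft_force: [-0.2, -0.3, -0.3]
width: 0.0919
grip_force: 0.0
```

play_rows(targets="0 0 -10 0 0 0;0 0 -18 0 0 0;0 0 -18 0 0 0;0 0 -18 0 0 0;0 0 -12 0 0 0;0 0 -7.5 0 0 0;0 0 0 0 0 0;0 0 0 0 0 0")

```text
clock: 3.12
ee_pos: [0.4544, -0.3886, 0.1432]
tcp_rot: [0.985, 0.174, -0.0, -0.0]
ft_force: [0.1, -0.7, 0.2]
width: 0.0922
grip_force: 0.0
```

Run:
```python
from h import *
f=grab('side');im=f['color'][210:384,160:380]
cv2.imwrite('pics/a1.png',cv2.resize(cv2.cvtColor(im,cv2.COLOR_RGB2BGR),None,fx=3,fy=3))
```

```text
(no output)
```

View pics/a1.png

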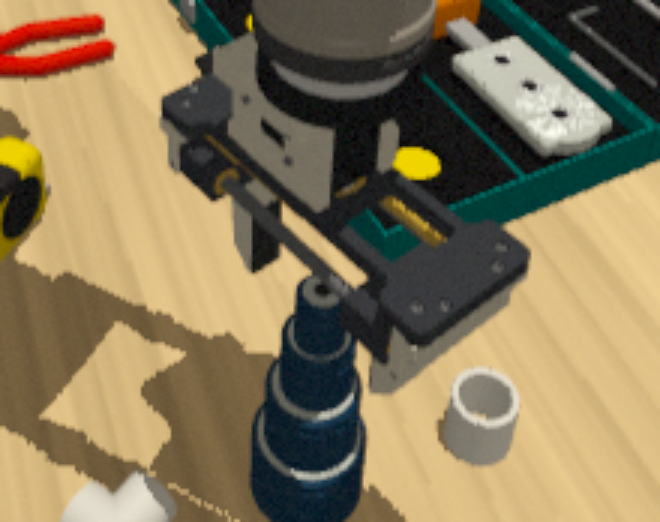

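The fingers straddle the 20 mm die, whose top is at crop (320,290). I'll close on it.

play_rows(targets="0 0 0 0 0 0;0 0 0 0 0 0;0 0 0 0 0 0;0 0 0 0 0 0;0 0 0 0 0 0;0 0 0 0 0 0;0 0 0 0 0 0;0 0 0 0 0 0;0 0 0 0 0 0;0 0 0 0 0 0;0 0 0 0 0 0;0 0 0 0 0 0", grip=255, squeeze=15)

```text
clock: 4.17
ee_pos: [0.455, -0.3882, 0.1432]
tcp_rot: [0.985, 0.174, 0.0, 0.0]
ft_force: [0.5, -1.3, -0.5]
width: 0.0278
grip_force: 15.0
```

play_rows(targets="0 0 3 0 0 0;0 0 7 0 0 0;0 0 10 0 0 0;4 5 5 0 0 0;12 15 0 0 0 0;18 22 0 0 0 0;20 25 0 0 0 0;20 25 0 0 0 0;20 25 0 0 0 0;20 25 0 0 0 0;18 22 0 0 0 0;13 16 0 0 0 0;9 10 0 0 0 0;4 4 0 0 0 0;0 0 0 0 0 0;0 0 0 0 0 0;0 0 0 0 0 0")

```text
clock: 5.58
ee_pos: [0.6123, -0.1954, 0.1683]
tcp_rot: [0.985, 0.173, -0.0, 0.0]
ft_force: [-0.1, 0.2, 0.4]
width: 0.0278
grip_force: 15.0
```

Run:
```python
from h import *
f=grab('side');im=f['color'][130:384,180:400]
cv2.imwrite('pics/a2.png',cv2.resize(cv2.cvtColor(im,cv2.COLOR_RGB2BGR),None,fx=2.3,fy=2.3))
```

```text
(no output)
```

View pics/a2.png

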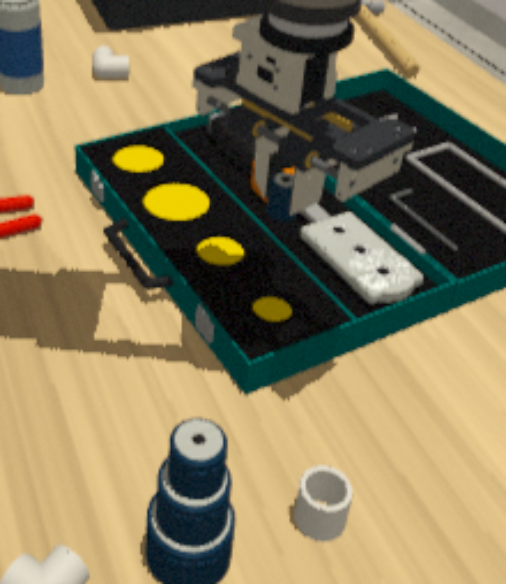

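The die is held, the stack has been left standing, and the 20 mm well is clear at (272,309). I'll lower it.

play_rows(targets="1 1.4 -6 0 0 0;0 0 -14 0 0 0;0 0 -20 0 0 0;0 0 -20 0 0 0;0 0 -20 0 0 0;0 0 -15 0 0 0;0 0 -10 0 0 0;0 0 -7 0 0 0;0 0 -4 0 0 0;0 0 -2 0 0 0;0 0 0 0 0 0;0 0 0 0 0 0")

```text
clock: 6.63
ee_pos: [0.6144, -0.193, 0.051]
tcp_rot: [0.985, 0.174, 0.001, 0.0]
ft_force: [-0.2, -0.2, -0.8]
width: 0.0272
grip_force: 15.0
```

Run:
```python
from h import *
f=grab('side');im=f['color'][200:300,240:360]
cv2.imwrite('pics/a3.png',cv2.resize(cv2.cvtColor(im,cv2.COLOR_RGB2BGR),None,fx=5,fy=5))
```

```text
(no output)
```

View pics/a3.png

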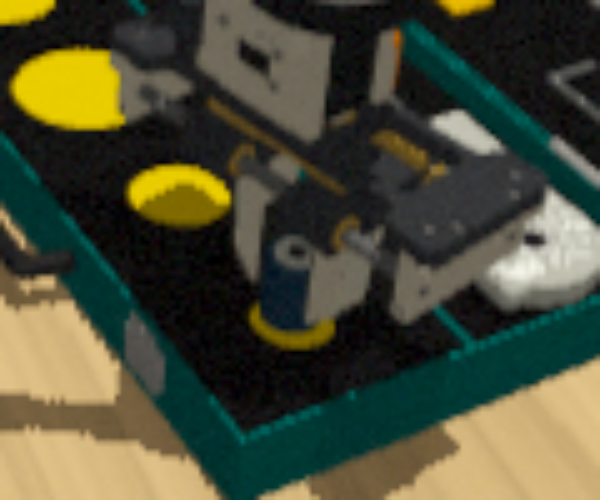

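The die (crop 290,300) is over the yellow floor with a margin all round. I'll lower the last 7 mm.

play_rows(targets="0 0 -2 0 0 0;0 0 -2 0 0 0;0 0 -1.5 0 0 0;0 0 -1 0 0 0;0 0 -0.5 0 0 0;0 0 0 0 0 0;0 0 0 0 0 0;0 0 0 0 0 0")

```text
clock: 7.35
ee_pos: [0.614, -0.1928, 0.0442]
tcp_rot: [0.985, 0.174, 0.0, 0.0]
ft_force: [-2.1, 1.3, 4.8]
width: 0.027
grip_force: 15.0
```

play_rows(targets="0 0 0 0 0 0;0 0 0 0 0 0;0 0 0 0 0 0;0 0 0 0 0 0;0 0 0 0 0 0;0 0 0 0 0 0", grip=100)

```text
clock: 7.85
ee_pos: [0.6139, -0.1928, 0.0431]
tcp_rot: [0.985, 0.174, -0.0, -0.0]
ft_force: [0.2, 0.8, 0.1]
width: 0.0554
grip_force: 0.0
```

Run:
```python
from h import *
f=grab('side');im=f['color'][200:300,240:360]
cv2.imwrite('pics/a4.png',cv2.resize(cv2.cvtColor(im,cv2.COLOR_RGB2BGR),None,fx=5,fy=5))
```

```text
(no output)
```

View pics/a4.png

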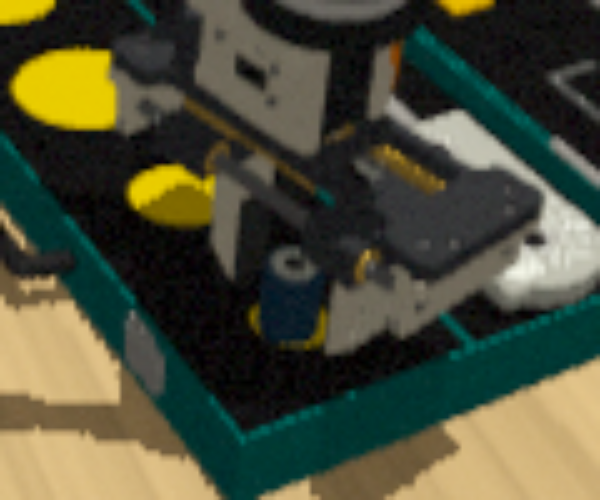

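The die stands upright in its well at (290,300) and is released. I'll lift off and go back to the stack.

play_rows(targets="0 0 5 0 0 0;0 0 15 0 0 0;0 0 25 0 0 0;0 0 25 0 0 0;0 0 25 0 0 0;0 0 18 0 0 0;-2 -3 9 0 0 0;-10 -12 0 0 0 0;-20 -24 0 0 0 0;-22 -27 0 0 0 0;-22 -27 0 0 0 0;-22 -27 0 0 0 0;-22 -27 0 0 0 0;-17 -21 0 0 0 0;-12 -14 0 0 0 0;-7 -9 0 0 0 0;-2 -3 0 0 0 0;0 0 0 0 0 0;0 0 0 0 0 0")

```text
clock: 9.48
ee_pos: [0.4561, -0.3862, 0.1648]
tcp_rot: [0.985, 0.174, -0.0, -0.0]
ft_force: [-0.9, -0.6, -0.7]
width: 0.0557
grip_force: 0.0
```

play_rows(targets="0 0 0 0 0 0;0 0 0 0 0 0;0 0 0 0 0 0;0 0 0 0 0 0", grip=30)

```text
clock: 9.82
ee_pos: [0.4565, -0.3862, 0.1653]
tcp_rot: [0.985, 0.175, 0.0, 0.0]
ft_force: [0.0, 0.0, -0.2]
width: 0.0771
grip_force: 0.0
```

play_rows(targets="-1 0 -8 0 0 0;0 0 -14 0 0 0;0 0 -15 0 0 0;0 0 -12 0 0 0;0 0 -8 0 0 0;0 0 -3 0 0 0;0 0 0 0 0 0;0 0 0 0 0 0", grip=30)

```text
clock: 10.48
ee_pos: [0.4552, -0.387, 0.1055]
tcp_rot: [0.985, 0.174, 0.0, 0.0]
ft_force: [0.3, -0.3, 0.6]
width: 0.0811
grip_force: 0.0
```

play_rows(targets="0 0 0 0 0 0;0 0 0 0 0 0;0 0 0 0 0 0;0 0 0 0 0 0;0 0 0 0 0 0;0 0 0 0 0 0;0 0 0 0 0 0;0 0 0 0 0 0;0 0 0 0 0 0;0 0 0 0 0 0", grip=255, squeeze=18)

```text
clock: 11.32
ee_pos: [0.455, -0.3869, 0.1053]
tcp_rot: [0.985, 0.174, 0.0, 0.0]
ft_force: [-0.2, 0.1, 0.8]
width: 0.0407
grip_force: 18.0
```

play_rows(targets="0 0 3 0 0 0;0 0 7 0 0 0;0 0 10 0 0 0;4 8 5 0 0 0;9 18 0 0 0 0;14 28 0 0 0 0;14 28 0 0 0 0;14 28 0 0 0 0;14 28 0 0 0 0;14 28 0 0 0 0;14 28 0 0 0 0;14 28 0 0 0 0;14 28 0 0 0 0;10 21 0 0 0 0;6 12 0 0 0 0;3 9 0 0 0 0;0 0 0 0 0 0;0 0 0 0 0 0")

```text
clock: 12.82
ee_pos: [0.5987, -0.0952, 0.1304]
tcp_rot: [0.985, 0.174, -0.0, 0.0]
ft_force: [-1.0, -1.0, -0.5]
width: 0.0406
grip_force: 18.0
```

play_rows(targets="0.5 0.4 -5 0 0 0;0 0 -12 0 0 0;0 0 -18 0 0 0;0 0 -18 0 0 0;0 0 -12 0 0 0;0 0 -7 0 0 0;0 0 -4 0 0 0;0 0 -1.5 0 0 0;0 0 0 0 0 0;0 0 0 0 0 0")

```text
clock: 13.65
ee_pos: [0.5999, -0.0948, 0.0535]
tcp_rot: [0.985, 0.174, 0.001, 0.0]
ft_force: [-0.5, -0.5, -0.6]
width: 0.0404
grip_force: 18.0
```

Run:
```python
from h import *
f=grab('side');im=f['color'][190:290,220:340]
cv2.imwrite('pics/a5.png',cv2.resize(cv2.cvtColor(im,cv2.COLOR_RGB2BGR),None,fx=5,fy=5))
```

```text
(no output)
```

View pics/a5.png

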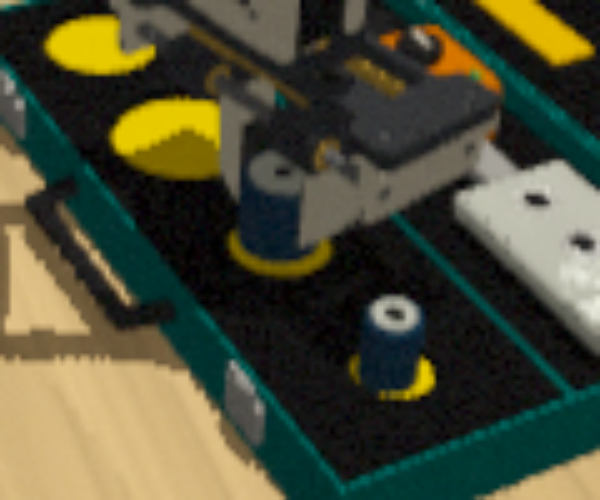

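The 32 mm die (275,230) is centred over its yellow floor, and the 20 mm die stands seated at (392,350). I'll lower the last 7.5 mm and release.

play_rows(targets="0 0 -2.5 0 0 0;0 0 -2 0 0 0;0 0 -1.5 0 0 0;0 0 -1 0 0 0;0 0 -0.5 0 0 0;0 0 0 0 0 0;0 0 0 0 0 0;0 0 0 0 0 0")

```text
clock: 14.37
ee_pos: [0.5995, -0.0943, 0.0463]
tcp_rot: [0.985, 0.174, 0.0, 0.0]
ft_force: [-3.6, 0.9, 7.2]
width: 0.0402
grip_force: 18.0
```

play_rows(targets="0 0 0 0 0 0;0 0 0 0 0 0;0 0 0 0 0 0;0 0 0 0 0 0;0 0 0 0 0 0;0 0 0 0 0 0", grip=72)

```text
clock: 14.87
ee_pos: [0.5994, -0.0944, 0.0451]
tcp_rot: [0.985, 0.174, -0.0, 0.0]
ft_force: [0.5, -0.4, 0.6]
width: 0.0658
grip_force: 0.0
```

play_rows(targets="0 0 5 0 0 0;0 0 15 0 0 0;0 0 25 0 0 0;0 0 22 0 0 0;0 0 12 0 0 0;-4 -8 6 0 0 0;-9 -18 0 0 0 0;-14 -28 0 0 0 0;-14 -28 0 0 0 0;-14 -28 0 0 0 0;-14 -28 0 0 0 0;-14 -28 0 0 0 0;-14 -28 0 0 0 0;-14 -28 0 0 0 0;-14 -28 0 0 0 0;-10 -21 0 0 0 0;-6 -12 0 0 0 0;-4 -9 0 0 0 0;0 0 0 0 0 0;0 0 0 0 0 0")

```text
clock: 16.53
ee_pos: [0.4545, -0.3859, 0.13]
tcp_rot: [0.985, 0.174, -0.0, -0.0]
ft_force: [0.6, -0.1, 0.8]
width: 0.066
grip_force: 0.0
```

play_rows(targets="0 0 0 0 0 0;0 0 0 0 0 0;0 0 0 0 0 0;0 0 0 0 0 0", grip=0)

```text
clock: 16.87
ee_pos: [0.4549, -0.3856, 0.1303]
tcp_rot: [0.985, 0.175, 0.0, 0.0]
ft_force: [0.2, 0.3, -0.5]
width: 0.0881
grip_force: 0.0
```

play_rows(targets="-0.5 -0.8 -8 0 0 0;0 0 -15 0 0 0;0 0 -18 0 0 0;0 0 -14 0 0 0;0 0 -9 0 0 0;0 0 -5 0 0 0;0 0 0 0 0 0;0 0 0 0 0 0")

```text
clock: 17.53
ee_pos: [0.4541, -0.3874, 0.0614]
tcp_rot: [0.985, 0.174, 0.0, 0.0]
ft_force: [0.5, 0.1, 0.1]
width: 0.092
grip_force: 0.0
```

play_rows(targets="0 0 0 0 0 0;0 0 0 0 0 0;0 0 0 0 0 0;0 0 0 0 0 0;0 0 0 0 0 0;0 0 0 0 0 0;0 0 0 0 0 0;0 0 0 0 0 0;0 0 0 0 0 0;0 0 0 0 0 0", grip=255, squeeze=22)

```text
clock: 18.37
ee_pos: [0.4541, -0.3874, 0.0614]
tcp_rot: [0.985, 0.174, 0.0, 0.0]
ft_force: [0.0, -1.3, 1.7]
width: 0.0537
grip_force: 22.0
```

play_rows(targets="0 0 3 0 0 0;0 0 7 0 0 0;0 0 15 0 0 0;0 0 18 0 0 0;0 0 12 0 0 0;1.5 6 0 0 0 0;4 18 0 0 0 0;7.6 32 0 0 0 0;7.6 32 0 0 0 0;7.6 32 0 0 0 0;7.6 32 0 0 0 0;7.6 32 0 0 0 0;7.6 32 0 0 0 0;7.6 32 0 0 0 0;7.6 32 0 0 0 0;5.5 25 0 0 0 0;4 17 0 0 0 0")

```text
clock: 19.78
ee_pos: [0.5292, -0.062, 0.1156]
tcp_rot: [0.985, 0.175, -0.001, -0.001]
ft_force: [0.6, -0.2, -1.8]
width: 0.0536
grip_force: 22.0
```

play_rows(targets="4 17 0 0 0 0;7.6 32 0 0 0 0;7.6 32 0 0 0 0;7.6 32 0 0 0 0;7.6 32 0 0 0 0;5 21 0 0 0 0;2 9 0 0 0 0;0 0 0 0 0 0;0 0 0 0 0 0")

```text
clock: 20.53
ee_pos: [0.5705, 0.1096, 0.1156]
tcp_rot: [0.985, 0.175, -0.001, 0.0]
ft_force: [0.5, -0.5, -1.6]
width: 0.0537
grip_force: 22.0
```

play_rows(targets="0 -3 -4 0 0 0;0 -3.6 -10 0 0 0;0 0 -15 0 0 0;0 0 -15 0 0 0;0 0 -10 0 0 0;0 0 -5 0 0 0;0 0 -3 0 0 0;0 0 0 0 0 0;0 0 0 0 0 0")

```text
clock: 21.28
ee_pos: [0.5715, 0.103, 0.0546]
tcp_rot: [0.985, 0.174, 0.0, 0.0]
ft_force: [-0.1, -0.5, -2.7]
width: 0.0536
grip_force: 22.0
```

Run:
```python
from h import *
f=grab('side');im=f['color'][160:280,200:340]
cv2.imwrite('pics/a6.png',cv2.resize(cv2.cvtColor(im,cv2.COLOR_RGB2BGR),None,fx=4.5,fy=4.5))
```

```text
(no output)
```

View pics/a6.png

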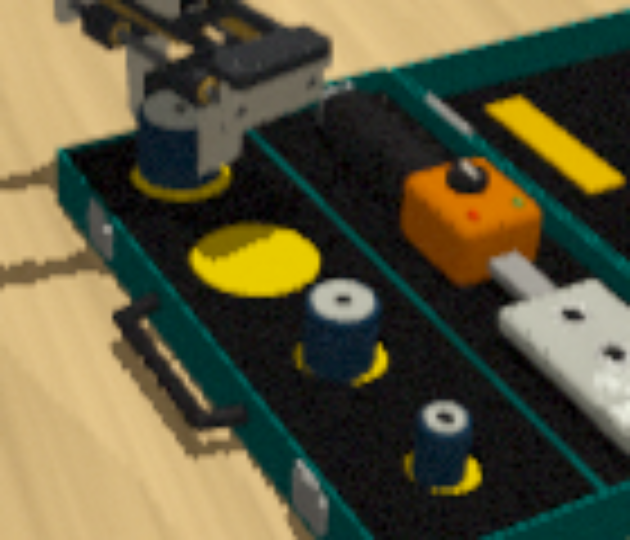

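The 40 mm die (180,150) sits centred over its well, and the 32 and 20 mm dies are seated. I'll lower it and release.

play_rows(targets="0 0 -2.5 0 0 0;0 0 -2.5 0 0 0;0 0 -1.5 0 0 0;0 0 -1 0 0 0;0 0 -0.5 0 0 0;0 0 0 0 0 0;0 0 0 0 0 0;0 0 0 0 0 0")

```text
clock: 22.0
ee_pos: [0.5711, 0.1033, 0.0464]
tcp_rot: [0.985, 0.174, -0.0, 0.0]
ft_force: [-2.4, 0.6, 1.8]
width: 0.0537
grip_force: 22.0
```

play_rows(targets="0 0 -0.5 0 0 0;0 0 0 0 0 0;0 0 0 0 0 0")

```text
clock: 22.25
ee_pos: [0.5711, 0.1033, 0.0464]
tcp_rot: [0.985, 0.174, 0.0, 0.0]
ft_force: [-3.4, -0.2, 6.2]
width: 0.0534
grip_force: 22.0
```

play_rows(targets="0 0 0 0 0 0;0 0 0 0 0 0;0 0 0 0 0 0;0 0 0 0 0 0;0 0 0 0 0 0;0 0 0 0 0 0", grip=40)

```text
clock: 22.75
ee_pos: [0.5712, 0.1032, 0.0456]
tcp_rot: [0.985, 0.174, -0.0, 0.0]
ft_force: [-0.4, -1.0, 0.1]
width: 0.0771
grip_force: 0.0
```

play_rows(targets="0 0 5 0 0 0;0 0 15 0 0 0;0 0 22 0 0 0;0 0 20 0 0 0;0 0 13 0 0 0;-1.5 -6 0 0 0 0;-4 -18 0 0 0 0;-7.6 -32 0 0 0 0;-7.6 -32 0 0 0 0;-7.6 -32 0 0 0 0;-7.6 -32 0 0 0 0;-7.6 -32 0 0 0 0;-7.6 -32 0 0 0 0;-7.6 -32 0 0 0 0;-7.6 -32 0 0 0 0;-7.6 -32 0 0 0 0;-7.6 -32 0 0 0 0;-5.5 -25 0 0 0 0;-4 -18 0 0 0 0")

```text
clock: 24.33
ee_pos: [0.4786, -0.2863, 0.1199]
tcp_rot: [0.985, 0.173, -0.0, -0.0]
ft_force: [0.1, -0.2, 0.4]
width: 0.0776
grip_force: 0.0
```

play_rows(targets="-4 -17 0 0 0 0;-7 -29 0 0 0 0;-7 -29 0 0 0 0;-4.5 -18 0 0 0 0;-2 -8 0 0 0 0;0 0 0 0 0 0;0 0 0 0 0 0", grip=0)

```text
clock: 24.92
ee_pos: [0.4552, -0.3841, 0.1201]
tcp_rot: [0.985, 0.174, -0.0, -0.001]
ft_force: [-0.6, 1.1, 0.8]
width: 0.0916
grip_force: 0.0
```

Run:
```python
from h import *
f=grab('side');im=f['color'][260:384,190:340].copy()
a=np.linspace(0,6.28,60)
im=cv2.resize(cv2.cvtColor(im,cv2.COLOR_RGB2BGR),None,fx=4,fy=4)
p=np.array([[ (u-190+.5)*4,(v-260+.5)*4] for u,v in [proj(f,(.454+.0335*np.cos(A),-.3868+.0335*np.sin(A),.048)) for A in a]])
cv2.polylines(im,[p.astype(np.int32)],True,(0,0,255),1)
cv2.imwrite('pics/a7.png',im)
```

```text
(no output)
```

View pics/a7.png

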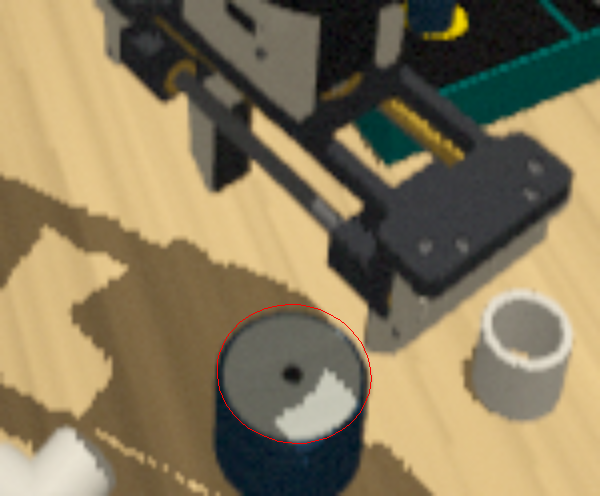

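The red model circle matches the 50 mm die's end, with the bolt hole at (292,374). Fine adjustment, then descend.

play_rows(targets="-1.4 -2.7 -6 0 0 0;0 0 -15 0 0 0;0 0 -20 0 0 0;0 0 -20 0 0 0;0 0 -18 0 0 0;0 0 -14 0 0 0;0 0 -9 0 0 0;0 0 -5 0 0 0;0 0 0 0 0 0;0 0 0 0 0 0")

```text
clock: 25.8
ee_pos: [0.4546, -0.3874, 0.0141]
tcp_rot: [0.985, 0.174, 0.0, 0.0]
ft_force: [0.4, -0.3, -0.6]
width: 0.0918
grip_force: 0.0
```

play_rows(targets="0 0 0 0 0 0;0 0 0 0 0 0;0 0 0 0 0 0;0 0 0 0 0 0;0 0 0 0 0 0;0 0 0 0 0 0;0 0 0 0 0 0;0 0 0 0 0 0;0 0 0 0 0 0", grip=255, squeeze=28)

```text
clock: 26.55
ee_pos: [0.4545, -0.3878, 0.0142]
tcp_rot: [0.985, 0.174, 0.0, 0.0]
ft_force: [-0.7, -0.2, 5.5]
width: 0.0668
grip_force: 28.0
```

play_rows(targets="0 0 3 0 0 0;0 0 8 0 0 0;0 0 18 0 0 0;0 0 25 0 0 0;0 0 25 0 0 0;0 0 15 0 0 0;0 0 6 0 0 0;2 6 0 0 0 0;6 18 0 0 0 0;10 30 0 0 0 0;10 30 0 0 0 0;10 30 0 0 0 0;10 30 0 0 0 0;10 30 0 0 0 0;10 30 0 0 0 0;7 21 0 0 0 0;5 15 0 0 0 0")

```text
clock: 27.97
ee_pos: [0.5336, -0.1441, 0.112]
tcp_rot: [0.985, 0.175, -0.001, -0.001]
ft_force: [0.4, -0.7, -1.9]
width: 0.0666
grip_force: 28.0
```

play_rows(targets="5 15 0 0 0 0;9 27 0 0 0 0;10 30 0 0 0 0;10 30 0 0 0 0;8 25 0 0 0 0;5 15 0 0 0 0;3 9 0 0 0 0;0 0 0 0 0 0;0 0 0 0 0 0")

```text
clock: 28.72
ee_pos: [0.5835, 0.0035, 0.1127]
tcp_rot: [0.985, 0.174, -0.001, -0.0]
ft_force: [-0.0, -0.4, -1.1]
width: 0.0666
grip_force: 28.0
```

play_rows(targets="1 0 -5 0 0 0;0 0 -10 0 0 0;0 0 -15 0 0 0;0 0 -13 0 0 0;0 0 -8 0 0 0;0 0 -5 0 0 0;0 0 -2 0 0 0;0 0 0 0 0 0;0 0 0 0 0 0")

```text
clock: 29.47
ee_pos: [0.5856, 0.0033, 0.0562]
tcp_rot: [0.985, 0.174, 0.0, 0.0]
ft_force: [-0.6, 0.6, -1.4]
width: 0.0666
grip_force: 28.0
```

Run:
```python
from h import *
f=grab('side');im=f['color'][160:280,200:340]
cv2.imwrite('pics/a8.png',cv2.resize(cv2.cvtColor(im,cv2.COLOR_RGB2BGR),None,fx=4.5,fy=4.5))
```

```text
(no output)
```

View pics/a8.png

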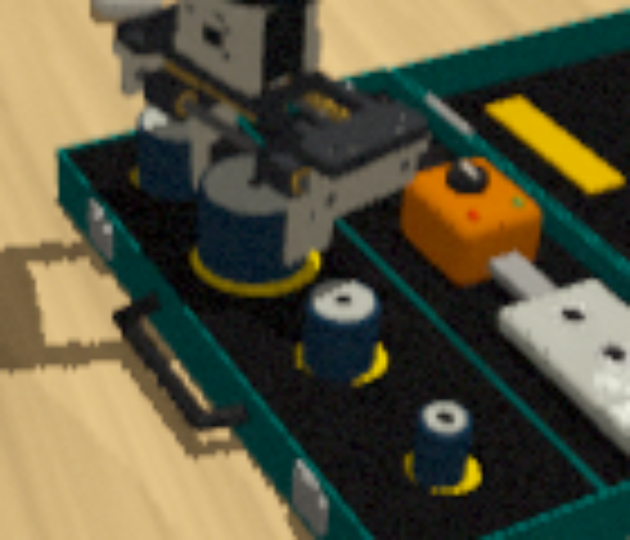

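The 50 mm die (245,215) is centred over its well and clear of its neighbours. I'll lower it.

play_rows(targets="0 0 -2.5 0 0 0;0 0 -2.5 0 0 0;0 0 -1.5 0 0 0;0 0 -1 0 0 0;0 0 -0.5 0 0 0;0 0 -0.5 0 0 0;0 0 0 0 0 0;0 0 0 0 0 0")

```text
clock: 30.18
ee_pos: [0.5853, 0.0035, 0.0473]
tcp_rot: [0.985, 0.174, 0.0, 0.0]
ft_force: [0.6, 0.0, -2.4]
width: 0.0664
grip_force: 28.0
```

play_rows(targets="0 0 -0.5 0 0 0;0 0 -0.3 0 0 0;0 0 0 0 0 0;0 0 0 0 0 0")

```text
clock: 30.52
ee_pos: [0.5853, 0.0035, 0.0472]
tcp_rot: [0.985, 0.174, 0.0, 0.0]
ft_force: [-3.2, 0.4, 5.3]
width: 0.0663
grip_force: 28.0
```

play_rows(targets="0 0 0 0 0 0;0 0 0 0 0 0;0 0 0 0 0 0;0 0 0 0 0 0;0 0 0 0 0 0;0 0 0 0 0 0", grip=18)

```text
clock: 31.02
ee_pos: [0.5852, 0.0035, 0.0463]
tcp_rot: [0.985, 0.174, -0.0, 0.0]
ft_force: [-1.1, -0.4, 1.0]
width: 0.0856
grip_force: 0.0
```

play_rows(targets="0 0 3 0 0 0;0 0 8 0 0 0;0 0 18 0 0 0;0 0 25 0 0 0;0 0 25 0 0 0;0 0 15 0 0 0;0 0 8 0 0 0;-8 -15 0 0 0 0;-15 -25 0 0 0 0;-20 -35 0 0 0 0;-20 -35 0 0 0 0;-20 -35 0 0 0 0;-20 -35 0 0 0 0;-15 -25 0 0 0 0;-10 -15 0 0 0 0;-5 -8 0 0 0 0;0 0 0 0 0 0")

```text
clock: 32.43
ee_pos: [0.4514, -0.2258, 0.1484]
tcp_rot: [0.985, 0.173, -0.0, -0.0]
ft_force: [0.5, 0.8, 0.7]
width: 0.0851
grip_force: 0.0
```

Run:
```python
from h import *
f=grab('side');im=f['color'][160:290,200:350].copy();g=grab('top')['color'][150:215,190:330]
im=cv2.resize(im,(600,520))
a=cv2.resize(g,(560,260));o=np.zeros((520,800,3),np.uint8);o[:,:420]=cv2.resize(im,(420,364))[:1].mean()*0;o[:364,:420]=cv2.resize(im,(420,364));o[:176,420:]=cv2.resize(g,(380,176))
cv2.imwrite('pics/a9.png',cv2.cvtColor(o[:364],cv2.COLOR_RGB2BGR))
```

```text
(no output)
```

View pics/a9.png

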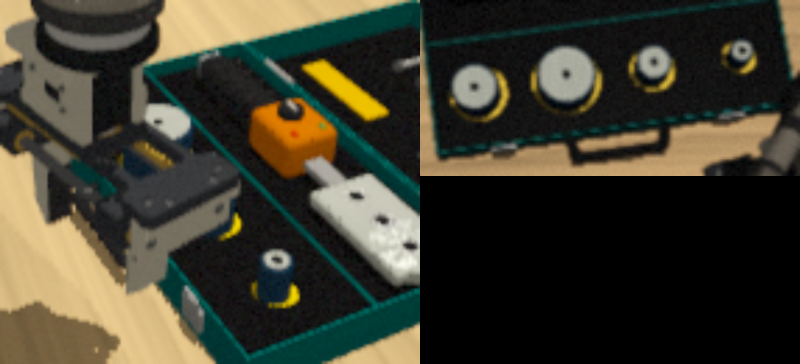

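The top view shows all four dies upright in their wells, with 40, 50, 32 and 20 at (475,88), (567,75), (654,63) and (741,52). Each has a yellow floor ring showing around it. The arm is clear, so I'll hand in.

```bash
python3 -c "
from cell import job
print(job.sign_off())"
```

```text
the job is handed in; nothing more can be done
None
```

All four dies are seated mouth down in the wells cut for their sizes, none dropped or tipped, and the job was handed in at about 32 s on the robot clock; the sign-off gave no verdict.

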